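Fetch the vial from behind the reagent bottles for weighing

ROBOT

A 7-joint arm with a two-finger parallel gripper is mounted at the origin on a cart in front of the work surface, level with it; the furniture and walls round the work are solid. World frame = base frame: x ahead of the robot, y to its left, z up, the work surface at z = 0. Lengths are in m, angles in rad, forces in N, time in s.
With the tool pointing down it reaches from about 0.425 to 1.025 m from the base axis. Payload 3.6 kg.
Tool frame: the origin (TCP) lies at the very end of the fingers, on their centre line; the grasp point (between the pads) lies 19 mm behind it; z points along the fingers, y is the line along which they close (so a half turn about z gives the same grasp; the last joint's range is limited). The gripper opens to 85 mm and grips with 20 to 120 N. Pads are 22 mm wide; open, the fingers measure 114 mm over their backs; the gripper's body (76 mm by 85 mm) begins 54 mm behind the grasp point. The pads swing forward as they close: fully open they stand 13 mm farther back than shut.
Start: joints at [1.198, 0.591, 0.048, 1.609, -0.033, 0.943, -0.034], TCP at [0.2, -0.697, 0.231] pointing down, gripper open.
Joint ranges: [-2.69, 2.69], [-0.47, 2.24], [-1.27, 1.36], [0.19, 2.51], [-1.53, 4.68], [0.08, 2.07], [-3.09, 3.09]. Speed limits (rad/s): [2.57, 2.57, 3.14, 3.14, 3.14, 3.14, 3.14].

INTERFACE

Orientations are given as a unit quaternion [w, x, y, z].
In Python, from workcell import arm gives the robot as it stands.
- The arm moves only by the shell command python3 -m creep 'ROWS' [FORCE]. ROWS is text: rows parted by semicolons, each of 7 numbers parted by spaces: the turn, a rotation vector about the tool's x, y, z in rad, then the shift along the tool's x, y, z in mm, then the opening, from 0 (shut) to 1 (fully open). A call has 1 to 8 rows; each row is the pose to reach, as a shift and turn from the pose commanded when the call began, along the tool's axes at that moment; what a row does not reach only later rows make up. A row lasts 1/8 s, in which the tool goes at most 62.5 mm and 10.7 degrees, less where a joint would pass 70% of its speed; a pose out of reach is approached as far as the arm can. A call with a gripper value outside its range is refused whole. The fingers move at their own pace and stop on an object; FORCE is the grip in N (left out, the last holds). Time passes only in rows, so rows that repeat a pose let the fingers close. It gives the time, the measured TCP pose, the force, the opening and the grip force at its end, in the units of the state.
- arm.get_state(): the state, without advancing time (a new reading comes with each control period).
- arm.capture(name): name is "scene" or "side" or "wrist"; returns a dict with "img" (400x640x3 uint8, red, green, blue), "mtx" (3x3 intrinsics, pixels), "eye" and "attitude" of the camera in the world. Camera axes: x right, y down, z forward; pixel columns grow to the right and rows downward; lengths in m; the calibration is good to about 2 mm. A picture is of the moment at which its call begins. There is no depth.
- arm.job_done(): hands the job in; it is judged then, once.
The state is a dict: "time_s": time; "q": joint angles; "joint_vel": joint speeds; "joint_torque": joint torques, N m; "position": TCP position; "tcp_rot": TCP orientation; "force": force on the tool from outside, world axes, zero at the start; "torque": the same for the moment, N m; "opening": opening from 0.0 (shut) to 1.0 (fully open); "gripper_force": force on a finger pad.
Only numpy, scipy, OpenCV 4.12 (cv2) and the standard library are available. Lean on these libraries where they do the work, as an engineer would, in place of code of your own. Each camera call takes 0.05 s, during which the arm holds its last target. There are 200 camera calls.

TASK

The small vial is hemmed in behind the two tall bottles in the grey caddy: first lift both bottles out and park them upright on the flat steel tray, and only then fetch the vial and stand it upright in the middle of the balance's round pan. When it stands there, put each bottle back upright in the caddy on the very spot it was taken from (the two may not swap places). Never knock anything over, and leave the beaker in the caddy where it is.

Things in the scene. Friction and masses are not known exactly. Their poses are not given: they have to be found in the camera images.
- bottle_large: the larger white screw-cap bottle, the tallest thing in the caddy: body 64 mm diameter up to 108 mm high, screw cap 40 mm diameter from 105 to 125 mm high (fixed to it; may be gripped), 125 mm in all, about 0.2 kg. Origin: centre of its underside; z up its axis. It starts in the front of the caddy, left or right.
- bottle_medium: the smaller of the two tall white screw-cap bottles: body 58 mm diameter up to 90 mm high, screw cap 36 mm diameter from 88 to 105 mm high (fixed to it; may be gripped), 105 mm in all, about 0.1 kg. Origin: centre of its underside; z up its axis. It starts in the front of the caddy beside the larger one, axes 84 mm apart.
- sample_vial: the small screw-cap vial, 22 mm diameter, 51 mm high (cap 20 mm diameter from 40 mm up), light. Origin: centre of its underside; z up its axis. It starts in the caddy about 55 mm behind the line of the two bottles and midway between them.
- glass_beaker: an open clear beaker, 55 mm diameter, 67 mm high, standing in the caddy's rear left corner, about 75 mm from the vial. To be left alone. Origin: centre of its underside.
- caddy: the reagent caddy, a shallow grey plastic tray, 170 mm (its x) by 230 mm (its y), rim 18 mm high, floor 5 mm thick, a low black loop handle at each y end; fixed to the bench. Origin: centre of its underside on the bench; x points from its front row (the bottles) to its rear (the vial), z up.
- steel_tray: the parking tray, a flat stainless steel tray, 220 mm (its x) by 124 mm (its y), rim 15 mm high, floor 4 mm thick, fixed to the bench, empty; it stands to the left or the right of the caddy. Both bottles fit on it one behind the other along its x, 100 mm apart. Origin: centre of its underside; z up.
- pan_centre (a point): the centre of the top face of the balance's flat round steel pan, 92 mm diameter, 48 mm above the bench. The pan does not move. The balance is a low white box 190 by 120 mm with a dark display at its near end, on the other side of the caddy from the steel tray, fixed to the bench; x points away from the display, z up.
Mind the look-alikes: they are no part of the job. What is shaped like the bottle_large but yellow is not meant.

How it is judged:
By the outcome, as a careful person would: the job done as asked, in the order asked, and still so for the second after the job is handed in, with the robot touching nothing.
It also fails if it takes over 128 s, if anything falls off the work surface, if the arm or the gripper's body presses on something with over 40 N, if the wrist force passes 120 N, or if a joint passes its speed limit or range.

## Working session

There is one attempt and no reset: what is moved stays moved. The work goes in short steps, Python scripts to look and compute and a shell command to move; the robot and the scene stay as the last step left them, time stands still between calls to the robot, and variables do not carry over. Pictures are saved under pics/ and viewed, at most 14 in all, crops included, and the job is handed in when it is done.

```bash
ls; mkdir -p pics; python3 - <<'E'
from workcell import arm
import cv2,json,numpy as np
s=arm.get_state(); print(s)
for n in ("scene","side"):
    c=arm.capture(n); cv2.imwrite(f"pics/{n}0.png",c["img"][:,:,::-1])
    print(n,c["mtx"],c["eye"],c["attitude"])
    np.savez(f"{n}0.npz",**c)
E
```

```text
pics
{'time_s': 0.0, 'q': array([ 1.19749384,  0.59213511,  0.04833077,  1.60980158, -0.03331095,
        0.94270567, -0.0337146 ]), 'joint_vel': array([-1.47863046e-03,  1.46565918e-04, -1.47181434e-03,  3.30356115e-04,
       -7.26551327e-06,  1.92554821e-04,  1.54466929e-03]), 'joint_torque': array([ 7.57531907e-04, -5.48690200e+01,  1.54681720e+00, -1.98118758e+01,
        9.29774571e-03,  8.78181425e-03, -2.99519172e-06]), 'position': array([ 0.1999861 , -0.69602342,  0.23013799]), 'tcp_rot': array([-1.09960963e-03,  9.90226752e-01,  1.39462258e-01, -2.23296325e-04]), 'force': array([0.18227297, 0.17446171, 0.61073529]), 'torque': array([-0.0524837 ,  0.01461171,  0.00912363]), 'gripper_force': 0.0, 'opening': 0.995279709120732}
scene [[393.46543491   0.         311.31023198]
 [  0.         393.46543491 205.06951902]
 [  0.           0.           1.        ]] [ 0.12862121 -0.26290166  0.83419072] [-0.27833788  0.82714367 -0.46345439  0.15352983]
side [[495.42959779   0.         315.35172186]
 [  0.         495.42959779 200.20302956]
 [  0.           0.           1.        ]] [ 0.52873516 -1.24917196  0.70246715] [-0.52717772  0.84956196 -0.0123062   0.01329208]
```

View pics/scene0.png

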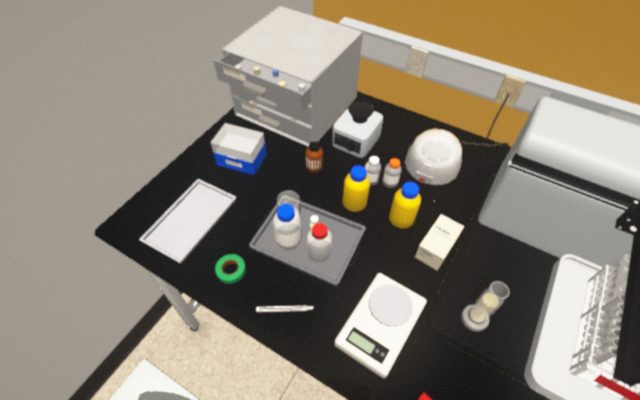

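View pics/side0.png

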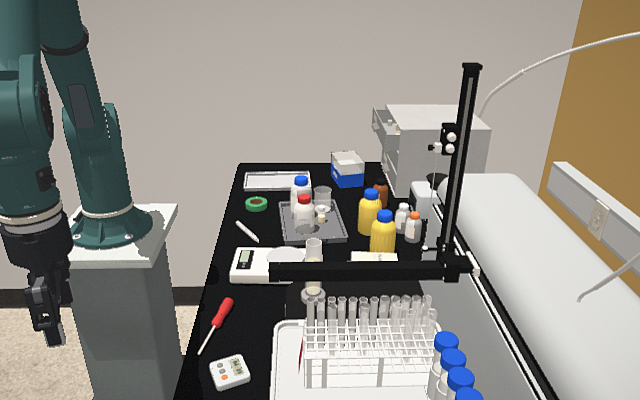

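The scene view shows the steel tray at (189,219), the caddy with the blue-capped large bottle (286,213), the red-capped medium bottle (319,231), the vial (314,220) and the pan (390,305). The side view agrees. Next I'll enlarge the scene picture to get exact pixels.

```bash
cat > h.py <<'E'
import numpy as np,cv2
from scipy.spatial.transform import Rotation as R
def cam(c):
    q=np.array(c["attitude"]); return R.from_quat(q[[1,2,3,0]]).as_matrix(),np.array(c["eye"]),np.array(c["mtx"])
def back(c,u,v,z):
    A,e,K=cam(c); d=A@np.linalg.solve(K,[u,v,1.]); return (e+d*(z-e[2])/d[2])
def proj(c,P):
    A,e,K=cam(c); p=(np.atleast_2d(P)-e)@A@K.T; return p[:,:2]/p[:,2:]
def tcp(s):
    q=s["tcp_rot"]; return R.from_quat(np.array(q)[[1,2,3,0]])
E
python3 - <<'E'
from h import *
c=np.load("scene0.npz")
im=c["img"][:,:,::-1]
cv2.imwrite("pics/cr1.png",cv2.resize(im[180:285,235:375],None,fx=5.7,fy=5.7,interpolation=cv2.INTER_CUBIC))
cv2.imwrite("pics/cr2.png",cv2.resize(im[170:380,130:435],None,fx=2.6,fy=2.6,interpolation=cv2.INTER_CUBIC))
print(proj(np.load("side0.npz"),[.2,-.696,.23]))
for n,u,v,z in (("L",286,212,.13),("M",319,230,.11),("vial",314,220,.056),("pan",390,305,.048)): print(n,back(c,u,v,z))
E
```

```text
[[ 63.54856952 328.89598158]]
L [0.53489021 0.0556552  0.13      ]
M [ 0.543502   -0.02459174  0.11      ]
vial [0.5928962  0.01825092 0.056     ]
pan [ 0.49504786 -0.22804548  0.048     ]
```

View pics/cr1.png

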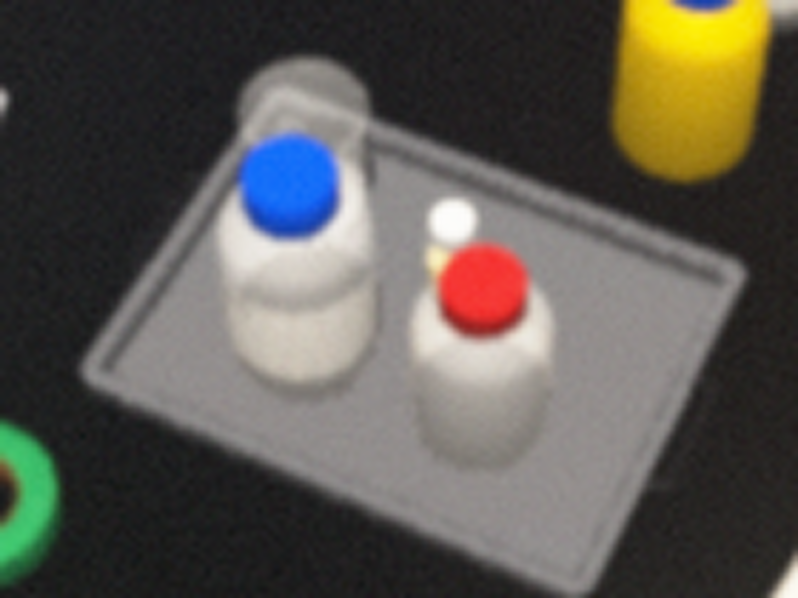

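View pics/cr2.png

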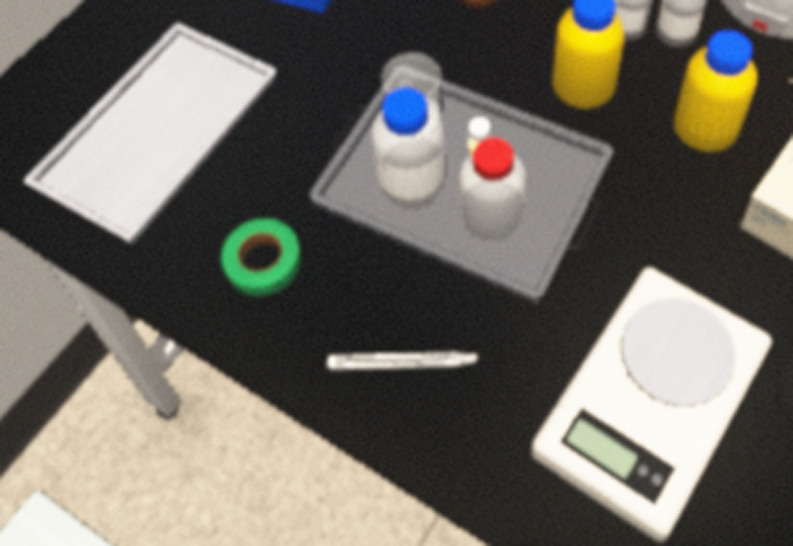

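```bash
cat >> h.py <<'E'
from scipy.optimize import least_squares
def capmask(c,col):
    h=cv2.cvtColor(c["img"],cv2.COLOR_RGB2HSV).astype(int); H,S,V=h[...,0],h[...,1],h[...,2]
    return ((S>140)&(V>70)&((abs(H-108)<14) if col=="b" else ((H<7)|(H>172)))).astype(np.uint8)
def blob(m,u,v):
    n,l,st,ce=cv2.connectedComponentsWithStats(m); i=1+np.argmin(np.hypot(*(ce[1:]-[u,v]).T)); return ce[i],st[i]
def cyl(c,x,y,z0,z1,r):
    t=np.linspace(0,2*np.pi,60); P=np.array([[x+r*np.cos(a),y+r*np.sin(a),z] for z in(z0,z1) for a in t])
    h=cv2.convexHull(proj(c,P).astype(np.float32)*1.0); m=cv2.moments(h); return np.array([m["m10"],m["m01"]])/m["m00"],m["m00"]
def fitcap(c,cen,z0,z1,r,x0):
    return least_squares(lambda p:cyl(c,*p,z0,z1,r)[0]-cen,x0,diff_step=1e-3).x
E
python3 - <<'E'
from h import *
c=np.load("scene0.npz");s=np.load("side0.npz")
for n,col,us,ud,z,h,r,x0 in (("L","b",(286,213),(301,181),.13,.020,.02,(.53,.055)),("M","r",(319,231),(304,199),.11,.017,.018,(.54,-.025))):
    for cc,u in ((c,us),(s,ud)):
        ce,st=blob(capmask(cc,col),*u); p=fitcap(cc,ce,z-h,z,r,x0)
        print(n,ce,st[4],cyl(cc,*p,z-h,z,r)[1],p)
f=lambda x,y:(235+(x+.5)/5.7-.5,180+(y+.5)/5.7-.5)
g=lambda x,y:(130+(x+.5)/2.6-.5,170+(y+.5)/2.6-.5)
print("vial",back(c,*f(452,219),.056))
def rect(pts,z,L):
    P=np.array([back(c,*p,z)[:2] for p in pts]); print(P.round(4).tolist(),"c",P.mean(0),"sides",[np.linalg.norm(P[i]-P[i-1]).round(4) for i in range(4)],"yaw edges",[np.degrees(np.arctan2(*(P[i]-P[i-1])[::-1])).round(1) for i in range(4)])
rect([f(84,372),f(580,596),f(746,268),f(277,92)],.018,0)
rect([g(180,24),g(276,70),g(131,241),g(25,181)],.015,0)
for p in ((678,352),(621,352),(734,352),(678,297),(678,405)):print("pan",back(c,*g(*p),.048))
m=((c["img"].astype(int).min(2)>0)).astype(np.uint8)
E
```

```text
L [285.28333333 211.97916667] 240 295.0497364520561 [0.53991461 0.06158123]
L [300.66956522 180.33913043] 115 149.77147802850232 [0.53761969 0.05577432]
M [319.13684211 230.38421053] 190 239.86840749089606 [ 0.54768632 -0.0225508 ]
M [303.60377358 198.5       ] 106 131.72246958781034 [ 0.54494015 -0.02539414]
vial [0.59776504 0.02153597 0.056     ]
[[0.4716, 0.1274], [0.4912, -0.1027], [0.6653, -0.0881], [0.64, 0.1423]] c [0.56701197 0.01973829] sides [np.float64(0.169), np.float64(0.2309), np.float64(0.1747), np.float64(0.2318)] yaw edges [np.float64(-174.9), np.float64(-85.1), np.float64(4.8), np.float64(96.3)]
[[0.5701, 0.3749], [0.5739, 0.2495], [0.3493, 0.239], [0.3448, 0.3689]] c [0.45951214 0.30807732] sides [np.float64(0.2253), np.float64(0.1255), np.float64(0.2249), np.float64(0.13)] yaw edges [np.float64(1.5), np.float64(-88.3), np.float64(-177.3), np.float64(92.0)]
pan [ 0.49539764 -0.2289426   0.048     ]
pan [ 0.47139834 -0.18971168  0.048     ]
pan [ 0.51896492 -0.26746732  0.048     ]
pan [ 0.53963772 -0.20864742  0.048     ]
pan [ 0.45552557 -0.24723395  0.048     ]
```

```bash
cat > go.py <<'E'
# usage: go.py x y z [x y z ...] : shifts from the present pose in tool axes (mm) and the turn to yaw-90 tool-down
import sys
from h import *
from workcell import arm
s=arm.get_state(); T=tcp(s); G=R.from_matrix(np.array([[0,1,0],[1,0,0],[0,0,-1.]]))
print("t",round(s["time_s"],2),"pos",s["position"].round(4),"F",s["force"].round(1),"open",round(s["opening"],3),"grip",round(float(s["gripper_force"]),1))
print("turn",(T.inv()*G).as_rotvec().round(3))
a=np.array(list(map(float,sys.argv[1:]))).reshape(-1,3)
for p in a: print(p,"->",(T.inv().apply(p-s["position"])*1000).round(1))
E
python3 go.py .25 -.55 .26  .36 -.40 .28  .46 -.2 .28  .539 .057 .28
python3 - <<'E'
from h import *
s=np.load("side0.npz");A,e,K=cam(s)
for px in((270,272),(470,70)):
    d=A@np.linalg.solve(K,[*px,1.])
    for y in(-.8,-.6,-.4):print(px,e+d*(y-e[1])/d[1])
c=np.load("scene0.npz")
for z in(.2,.5):print(back(c,620,215,z),back(c,480,215,z))
E
```

```text
t 0.1 pos [ 0.2    -0.6961  0.2302] F [-0.6  0.5 -0. ] open 1.001 grip 0.0
turn [-2.000e-03 -1.000e-03 -1.291e+00]
[ 0.25 -0.55  0.26] -> [  88.4 -126.7  -29.5]
[ 0.36 -0.4   0.28] -> [ 235.6 -240.5  -49.3]
[ 0.46 -0.2   0.28] -> [ 386.9 -405.1  -49. ]
[0.539 0.057 0.28 ] -> [ 533.8 -630.3  -48.5]
(270, 272) [ 0.49809029 -0.8         0.39313438]
(270, 272) [ 0.48444524 -0.6         0.25539971]
(270, 272) [ 0.47080019 -0.4         0.11766503]
(470, 70) [ 0.68545639 -0.8         0.61035016]
(470, 70) [ 0.75523867 -0.6         0.5693338 ]
(470, 70) [ 0.82502095 -0.4         0.52831744]
[ 0.83199228 -0.54329137  0.2       ] [ 0.68831451 -0.30779798  0.2       ]
[ 0.49926695 -0.41065475  0.5       ] [ 0.42355506 -0.28656005  0.5       ]
```

```bash
python3 -m creep '0 0 0 15 -25 -5 1; 0 0 -0.08 50 -75 -15 1; 0 0 -0.16 88 -127 -30 1; 0 0 -0.25 125 -155 -36 1; 0 0 -0.34 162 -184 -42 1; 0 0 -0.44 200 -212 -46 1; 0 0 -0.54 236 -240 -49 1; 0 0 -0.6 255 -260 -49 1' 40; python3 go.py .46 -.2 .28 .539 .057 .25
```

```text
time_s: 1.1
position: [0.375, -0.3743, 0.2804]
tcp_rot: [-0.0, 0.904, 0.428, 0.0]
force: [0.4, -1.5, -0.1]
opening: 0.998
gripper_force: 0.0
t 1.1 pos [ 0.375  -0.3743  0.2804] F [ 0.4 -1.5 -0.1] open 0.998 grip 0.0
turn [ 0.    -0.    -0.686]
[ 0.46 -0.2   0.28] -> [188.7 -44.6   0.5]
[0.539 0.057 0.25 ] -> [ 437.6 -146.2   30.6]
```

```bash
python3 -m creep '0 0 -0.08 40 -10 0 1; 0 0 -0.17 95 -23 0 1; 0 0 -0.26 150 -36 0 1; 0 0 -0.35 206 -53 0 1; 0 0 -0.44 262 -75 0 1; 0 0 -0.53 318 -98 8 1; 0 0 -0.62 375 -121 20 1; 0 0 -0.686 425 -141 30 1';python3 -m creep '0 0 0 5 5 0 1; 0 0 0 5 5 0 1';  python3 go.py .539 .057 .25; python3 - <<'E'
from h import *
from workcell import arm
for n in("wrist","scene","side"):
    c=arm.capture(n); np.savez(n+"1.npz",**c); cv2.imwrite(f"pics/{n}1.png",c["img"][:,:,::-1])
c=np.load("wrist1.npz");print(c["eye"],proj(c,[[.539,.057,.13],[.546,-.025,.11],[.598,.0215,.056]]))
E
```

```text
time_s: 2.1
position: [0.5359, 0.042, 0.2496]
tcp_rot: [0.0, 0.708, 0.706, -0.0]
force: [-0.0, -0.9, -0.5]
opening: 0.999
gripper_force: 0.0
time_s: 2.35
position: [0.5407, 0.045, 0.2498]
tcp_rot: [-0.0, 0.709, 0.705, -0.001]
force: [0.5, -1.4, 0.3]
opening: 0.998
gripper_force: 0.0
t 2.35 pos [0.5407 0.045  0.2498] F [ 0.5 -1.4  0.3] open 0.998 grip 0.0
turn [-0.001  0.001 -0.006]
[0.539 0.057 0.25 ] -> [12.  -1.7 -0.2]
[0.54162847 0.12243986 0.39237192] [[320.66896573 175.01345771]
 [329.47238622 259.50141038]
 [381.08315678 191.41775423]]
```

View pics/wrist1.png

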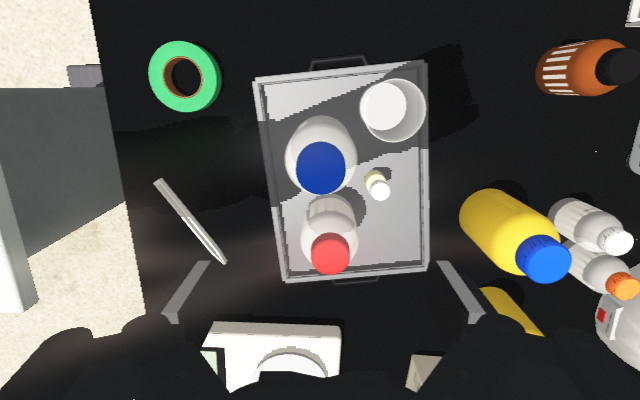

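The wrist view shows the blue cap at (320,167), the red cap at (330,254), the vial cap at (380,190) and the beaker at (392,110). I'll refine the fit with this view.

```bash
python3 - <<'E'
from h import *
c=np.load("wrist1.npz"); print(c["eye"],c["mtx"][0,0])
for n,col,u,z,h,r,x0 in (("L","b",(320,167),.13,.020,.02,(.53,.055)),("M","r",(330,254),.11,.017,.018,(.54,-.025))):
    m=capmask(c,col); hh=cv2.cvtColor(c["img"],cv2.COLOR_RGB2HSV)
    ce,st=blob(m,*u); p=fitcap(c,ce,z-h,z,r,x0); print(n,ce,st,cyl(c,*p,z-h,z,r)[1],p)
for u,v in((380,190),): print("vial",back(c,u,v,.056))
print("beaker base/top",back(c,383,107,.006),back(c,392,110,.072))
P=[back(c,u,v,.018)[:2] for u,v in((256,78),(425,62),(428,269),(283,282))];print(np.round(P,4),np.mean(P,0))
E
```

```text
[0.54162847 0.12243986 0.39237192] 354.1228756740389
L [320.38389789 167.88856161] [ 296  142   49   53 2037] 2292.550530396402 [0.5387592  0.06075856]
M [329.86915888 256.62056075] [ 312  239   37   36 1070] 1454.1277325337287 [ 0.54646769 -0.02616724]
vial [0.59686463 0.02297052 0.056     ]
beaker base/top [0.60434919 0.09982497 0.006     ] [0.60167114 0.101077   0.072     ]
[[ 0.4738  0.1295]
 [ 0.642   0.1435]
 [ 0.6641 -0.0861]
 [ 0.4917 -0.1028]] [0.56787226 0.02105281]
```

```bash
python3 -m creep '0 0 -0.006 6 -1 15 1; 0 0 -0.006 15 -2 50 1; 0 0 -0.006 15 -2 90 1; 0 0 -0.006 15 -2 125 1; 0 0 -0.006 15 -2 150 1; 0 0 -0.006 15 -2 167 1; 0 0 -0.006 15 -2 177 1; 0 0 -0.006 15 -2 177 1'; python3 go.py .539 .060 .073
```

```text
time_s: 3.5
position: [0.5386, 0.0608, 0.073]
tcp_rot: [-0.0, 0.707, 0.707, -0.0]
force: [-0.2, -0.6, 0.3]
opening: 1.002
gripper_force: 0.0
t 3.5 pos [0.5386 0.0608 0.073 ] F [-0.2 -0.6  0.3] open 1.002 grip 0.0
turn [-0.001  0.     0.001]
[0.539 0.06  0.073] -> [-0.8  0.4 -0. ]
```

```bash
python3 -m creep '0 0 0 0 0 0 0.8; 0 0 0 0 0 0 0.6; 0 0 0 0 0 0 0.6; 0 0 0 0 0 0 0.5; 0 0 0 0 0 0 0.5; 0 0 0 0 0 0 0.5; 0 0 0 0 0 0 0.5' 40
```

```text
time_s: 4.38
position: [0.5394, 0.061, 0.0747]
tcp_rot: [0.001, 0.707, 0.707, 0.001]
force: [-2.0, 0.7, 5.8]
opening: 0.719
gripper_force: 42.3
```

```bash
python3 -m creep '0 0 0 0 0 -4 0.4; 0 0 0 0 0 -12 0.4; 0 0 0 0 0 -24 0.4; 0 0 0 0 0 -40 0.4; 0 0 0 0 0 -56 0.4; 0 0 0 0 0 -68 0.4; 0 0 0 0 0 -75 0.4; 0 0 0 0 0 -75 0.4'; python3 go.py .513 .310 .148
```

```text
time_s: 5.38
position: [0.5391, 0.0609, 0.1488]
tcp_rot: [0.0, 0.707, 0.707, 0.0]
force: [0.1, 0.4, -0.5]
opening: 0.718
gripper_force: 43.7
t 5.38 pos [0.5391 0.0609 0.1488] F [ 0.1  0.4 -0.5] open 0.718 grip 43.7
turn [ 0.001 -0.     0.001]
[0.513 0.31  0.148] -> [249.2 -25.8   0.8]
```

```bash
python3 - <<'E'
from h import *
from workcell import arm
c=arm.capture("side"); ce,st=blob(capmask(c,"b"),300,160); print(ce,st, proj(c,[[.539,.0605,.119],[.539,.0605,.194]]))
cv2.imwrite("pics/s2.png",cv2.resize(c["img"][100:300,200:400,::-1],None,fx=3,fy=3))
E
```

```text
[300.57391304 156.37391304] [295 151  12  11 115] [[301.13651744 179.94261966]
 [301.05351672 155.6564251 ]]
```

View pics/s2.png

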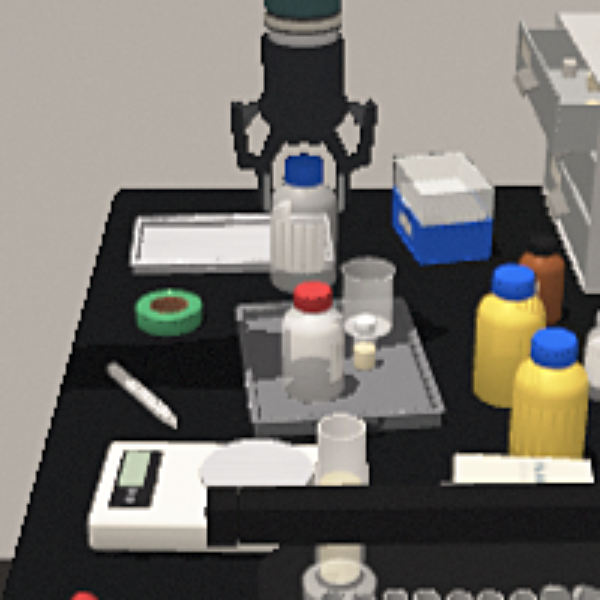

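The picture shows the large bottle hanging upright in the fingers, with its blue cap at (301,156). The medium bottle, vial and beaker haven't moved.

```bash
python3 -m creep '0 0 0 12 -1 0 0.4; 0 0 0 40 -4 0 0.4; 0 0 0 80 -8 0 0.4; 0 0 0 122 -12 0 0.4; 0 0 0 164 -17 0 0.4; 0 0 0 205 -21 0 0.4; 0 0 0 235 -24 0 0.4; 0 0 0 249 -26 0 0.4';  python3 -m creep '0 0 0 0 0 0 0.4; 0 0 0 0 0 15 0.4; 0 0 0 0 0 35 0.4; 0 0 0 0 0 53 0.4; 0 0 0 0 0 65 0.4; 0 0 0 0 0 71 0.4; 0 0 0 0 0 73 0.4; 0 0 0 0 0 73 0.4'
```

```text
time_s: 6.42
position: [0.5111, 0.3131, 0.1479]
tcp_rot: [-0.001, 0.705, 0.709, 0.0]
force: [0.4, -0.2, -0.9]
opening: 0.72
gripper_force: 43.7
time_s: 7.42
position: [0.5127, 0.3101, 0.0756]
tcp_rot: [0.0, 0.707, 0.708, 0.0]
force: [-0.5, -0.6, -0.8]
opening: 0.719
gripper_force: 43.7
```

```bash
python3 -m creep '0 0 0 0 0 1 0.4; 0 0 0 0 0 2 0.4; 0 0 0 0 0 2 0.4';python3 -m creep '0 0 0 0 0 0.5 0.4; 0 0 0 0 0 1 0.4; 0 0 0 0 0 1 0.4'
```

```text
time_s: 7.8
position: [0.5128, 0.3101, 0.0739]
tcp_rot: [0.0, 0.707, 0.707, 0.0]
force: [-0.5, 0.2, 3.1]
opening: 0.721
gripper_force: 44.0
time_s: 8.18
position: [0.5127, 0.3102, 0.0738]
tcp_rot: [0.0, 0.707, 0.708, 0.0]
force: [-1.9, -1.7, 9.3]
opening: 0.721
gripper_force: 44.7
```

```bash
python3 -m creep '0 0 0 0 0 -1 0.75; 0 0 0 0 0 -1 0.8; 0 0 0 0 0 -1 0.9; 0 0 0 0 0 -1 0.95; 0 0 0 0 0 -6 0.95; 0 0 0 0 0 -25 1; 0 0 0 0 0 -60 1; 0 0 0 0 0 -85 1'; python3 go.py .5461 -.0240 .16 .5461 -.0240 .055
```

```text
time_s: 9.18
position: [0.5131, 0.3105, 0.16]
tcp_rot: [0.0, 0.707, 0.708, 0.001]
force: [0.5, -0.2, -0.2]
opening: 1.003
gripper_force: 0.0
t 9.18 pos [0.5131 0.3105 0.16  ] F [ 0.5 -0.2 -0.2] open 1.003 grip 0.0
turn [ 0.002 -0.002  0.001]
[ 0.5461 -0.024   0.16  ] -> [-334.5   32.6   -0.4]
[ 0.5461 -0.024   0.055 ] -> [-334.7   32.4  104.6]
```

```bash
python3 -m creep '0 0 0 -12 1 -10 1; 0 0 0 -50 5 -10 1; 0 0 0 -100 10 -10 1; 0 0 0 -155 15 -10 1; 0 0 0 -210 20 -10 1; 0 0 0 -262 25 -10 1; 0 0 0 -305 29 -5 1; 0 0 0 -334 32 0 1';  python3 -m creep '0 0 0 0 0 0 1; 0 0 0 0 0 20 1; 0 0 0 0 0 50 1; 0 0 0 0 0 78 1; 0 0 0 0 0 95 1; 0 0 0 0 0 104 1; 0 0 0 0 0 104 1'; python3 go.py .5461 -.024 .055;  python3 - <<'E'
from h import *
from workcell import arm
c=arm.capture("scene"); print(blob(capmask(c,"r"),319,230), blob(capmask(c,"b"),215,170))
print(proj(c,[[.513,.310,.119]]))
E
```

```text
time_s: 10.18
position: [0.5439, -0.0282, 0.1571]
tcp_rot: [0.0, 0.708, 0.706, -0.001]
force: [0.5, 1.4, -0.4]
opening: 1.002
gripper_force: 0.0
time_s: 11.05
position: [0.5448, -0.0237, 0.0532]
tcp_rot: [-0.0, 0.707, 0.708, -0.0]
force: [-0.8, 0.9, 0.3]
opening: 0.998
gripper_force: 0.0
t 11.05 pos [ 0.5448 -0.0237  0.0532] F [-0.8  0.9  0.3] open 0.998 grip 0.0
turn [-0.    -0.     0.002]
[ 0.5461 -0.024   0.055 ] -> [-0.3  1.3 -1.8]
(array([323.23214286, 232.23214286]), array([319, 226,   8,  12,  56], dtype=int32)) (array([250.66084788, 163.12219451]), array([229, 144,  38,  31, 401], dtype=int32))
[[193.56926718 176.57166639]]
```

```bash
python3 -m creep '0 0 0 0 1.3 -2 0.8; 0 0 0 0 1.3 -2 0.7; 0 0 0 0 1.3 -2 0.6; 0 0 0 0 1.3 -2 0.5; 0 0 0 0 1.3 -2 0.4; 0 0 0 0 1.3 -2 0.4; 0 0 0 0 1.3 -2 0.4; 0 0 0 0 1.3 -2 0.4' 30; python3 -m creep '0 0 0 0 0 -4 0.4; 0 0 0 0 0 -12 0.4; 0 0 0 0 0 -24 0.4; 0 0 0 0 0 -40 0.4; 0 0 0 0 0 -56 0.4; 0 0 0 0 0 -72 0.4; 0 0 0 0 0 -80 0.4; 0 0 0 0 0 -80 0.4'; python3 go.py .407 .306 .135;  python3 - <<'E'
from h import *
from workcell import arm
c=arm.capture("scene"); cv2.imwrite("pics/sc3.png",c["img"][:,:,::-1])
E
```

```text
time_s: 12.1
position: [0.5466, -0.0242, 0.0563]
tcp_rot: [0.001, 0.707, 0.707, 0.0]
force: [-2.3, -0.3, 5.9]
opening: 0.645
gripper_force: 30.8
time_s: 13.1
position: [0.5466, -0.0242, 0.1361]
tcp_rot: [0.001, 0.707, 0.707, 0.0]
force: [-0.5, 0.5, -2.1]
opening: 0.647
gripper_force: 32.0
t 13.1 pos [ 0.5466 -0.0242  0.1361] F [-0.5  0.5 -2.1] open 0.647 grip 32.0
turn [0.001 0.    0.001]
[0.407 0.306 0.135] -> [ 330.3 -139.3    0.8]
```

View pics/sc3.png

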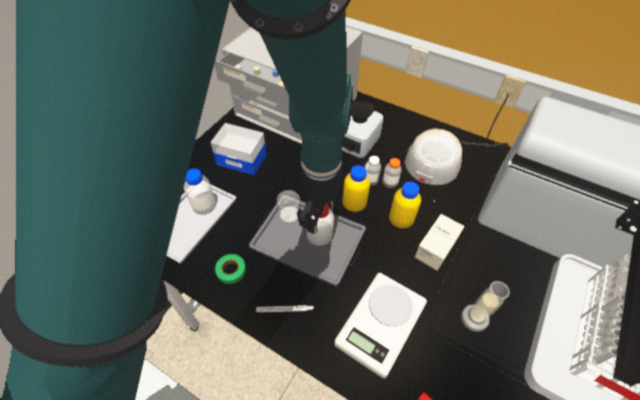

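The large bottle stands upright on the tray (cap at (193,177)), and the medium bottle is in the gripper. The medium one goes to the near tray spot next.

```bash
python3 -m creep '0 0 0 12 -8 0 0.4; 0 0 0 45 -30 0 0.4; 0 0 0 92 -58 0 0.4; 0 0 0 145 -84 0 0.4; 0 0 0 200 -106 0 0.4; 0 0 0 255 -124 0 0.4; 0 0 0 302 -135 0 0.4; 0 0 0 330 -139 0 0.4';  python3 -m creep '0 0 0 0 0 0 0.4; 0 0 0 0 0 18 0.4; 0 0 0 0 0 40 0.4; 0 0 0 0 0 60 0.4; 0 0 0 0 0 72 0.4; 0 0 0 0 0 77 0.4; 0 0 0 0 0 79 0.4; 0 0 0 0 0 79 0.4'; python3 go.py .407 .306 .055
```

```text
time_s: 14.15
position: [0.404, 0.3093, 0.135]
tcp_rot: [-0.001, 0.705, 0.709, -0.0]
force: [1.2, -1.5, -2.6]
opening: 0.646
gripper_force: 32.0
time_s: 15.15
position: [0.407, 0.3059, 0.0566]
tcp_rot: [0.0, 0.707, 0.707, 0.0]
force: [0.1, 0.2, -0.7]
opening: 0.646
gripper_force: 32.0
t 15.15 pos [0.407  0.3059 0.0566] F [ 0.1  0.2 -0.7] open 0.646 grip 32.0
turn [ 0.001 -0.     0.001]
[0.407 0.306 0.055] -> [ 0.1 -0.   1.6]
```

```bash
python3 -m creep '0 0 0 0 0 1 0.4; 0 0 0 0 0 1.6 0.4; 0 0 0 0 0 1.6 0.4'; python3 -m creep '0 0 0 0 0 0 0.7; 0 0 0 0 0 0 0.78; 0 0 0 0 0 0 0.85; 0 0 0 0 0 0 0.85; 0 0 0 0 0 -6 0.85; 0 0 0 0 0 -30 0.85; 0 0 0 0 0 -70 0.85; 0 0 0 0 0 -110 0.85'; python3 go.py .597 .0225 .165 .597 .0225 .1
```

```text
time_s: 15.52
position: [0.407, 0.3062, 0.0553]
tcp_rot: [0.0, 0.707, 0.708, 0.001]
force: [-0.5, 0.0, 5.0]
opening: 0.648
gripper_force: 32.6
time_s: 16.52
position: [0.4065, 0.3055, 0.1659]
tcp_rot: [-0.0, 0.707, 0.708, -0.0]
force: [0.1, -0.6, -0.3]
opening: 0.847
gripper_force: 0.0
t 16.52 pos [0.4065 0.3055 0.1659] F [ 0.1 -0.6 -0.3] open 0.847 grip 0.0
turn [-0.001  0.     0.001]
[0.597  0.0225 0.165 ] -> [-283.2  190.1    0.9]
[0.597  0.0225 0.1   ] -> [-283.2  190.2   65.9]
```

```bash
python3 -m creep '0 0 0 -15 3 0 0.7; 0 0 0 -55 15 0 0.7; 0 0 0 -100 45 0 0.7; 0 0 0 -145 85 0 0.7; 0 0 0 -190 125 0 0.7; 0 0 0 -235 160 10 0.7; 0 0 0 -268 182 35 0.7; 0 0 0 -283 190 50 0.7'; python3 -m creep '0 0 0 0 0 0 0.6; 0 0 0 0 0 0 0.6'; python3 go.py .597 .0225 .024; python3 - <<'E'
from h import *
from workcell import arm
for n in ("wrist","scene"):
  c=arm.capture(n); np.savez(n+"4.npz",**c); cv2.imwrite(f"pics/{n}4.png",c["img"][:,:,::-1])
  print(proj(c,[[.597,.0225,.056]]))
E
```

```text
time_s: 17.52
position: [0.5967, 0.019, 0.1126]
tcp_rot: [-0.0, 0.708, 0.706, -0.002]
force: [-0.3, 0.1, -0.8]
opening: 0.703
gripper_force: 0.0
time_s: 17.77
position: [0.5961, 0.0254, 0.115]
tcp_rot: [-0.001, 0.706, 0.709, 0.0]
force: [1.1, 0.7, -0.3]
opening: 0.602
gripper_force: 0.0
t 17.77 pos [0.5961 0.0254 0.115 ] F [ 1.1  0.7 -0.3] open 0.602 grip 0.0
turn [-0.001 -0.001  0.004]
[0.597  0.0225 0.024 ] -> [-3.1  1.  91. ]
[[324.18842994 223.05526692]]
[[313.38095599 218.05980951]]
```

View pics/wrist4.png

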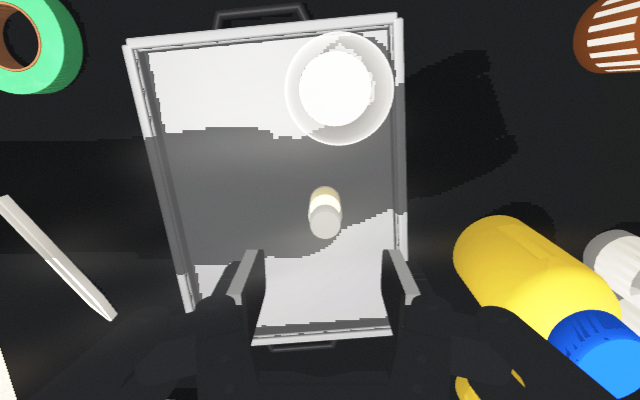

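The vial's cap is at (325,221), within about 1 mm of the prediction, and nothing stands near the fingers. I'll descend and grip it.

```bash
python3 -m creep '0 0 0 0 1 12 0.6; 0 0 0 0 1 35 0.6; 0 0 0 0 1 60 0.6; 0 0 0 0 1 80 0.6; 0 0 0 0 1 90 0.6; 0 0 0 0 1 91 0.6; 0 0 0 0 1 91 0.6'; python3 -m creep '0 0 0 0 0 0 0.5; 0 0 0 0 0 0 0.4; 0 0 0 0 0 0 0.35; 0 0 0 0 0 0 0.3; 0 0 0 0 0 0 0.2; 0 0 0 0 0 0 0.1; 0 0 0 0 0 0 0.1; 0 0 0 0 0 0 0.1' 20
```

```text
time_s: 18.75
position: [0.5987, 0.0231, 0.0242]
tcp_rot: [0.0, 0.707, 0.707, 0.0]
force: [0.8, 0.2, 0.7]
opening: 0.597
gripper_force: 0.0
time_s: 19.75
position: [0.5982, 0.0229, 0.0238]
tcp_rot: [0.0, 0.707, 0.707, -0.0]
force: [-1.7, 0.9, 3.3]
opening: 0.247
gripper_force: 20.1
```

```bash
python3 -m creep '0 0 0 0 0 -5 0.1; 0 0 0 0 0 -20 0.1; 0 0 0 0 0 -45 0.1; 0 0 0 0 0 -75 0.1; 0 0 0 0 0 -105 0.1; 0 0 0 0 0 -130 0.1; 0 0 0 0 0 -140 0.1; 0 0 0 0 0 -140 0.1';  python3 -m creep '0 0 0 -10 -4 0 0.1; 0 0 0 -40 -16 0 0.1; 0 0 0 -80 -33 0 0.1; 0 0 0 -122 -50 0 0.1; 0 0 0 -165 -68 0 0.1; 0 0 0 -205 -85 0 0.1; 0 0 0 -238 -97 0 0.1; 0 0 0 -252 -102 0 0.1'; python3 -m creep '0 0 0 0 0 0 0.1; 0 0 0 0 0 0 0.1';python3 go.py .496 -.2285 .067; python3 - <<'E'
from h import *
from workcell import arm
for n in ("wrist","side"):
  c=arm.capture(n); np.savez(n+"5.npz",**c); cv2.imwrite(f"pics/{n}5.png",c["img"][:,:,::-1])
  print(proj(c,[[.496,-.2285,.048]]))
a=cv2.imread("pics/wrist5.png");b=cv2.imread("pics/side5.png")[150:350,180:400];b=cv2.resize(b,(660,600))
cv2.imwrite("pics/side5c.png",b)
E
```

```text
time_s: 20.75
position: [0.5984, 0.0229, 0.1645]
tcp_rot: [0.001, 0.707, 0.707, 0.001]
force: [0.5, -0.5, 0.3]
opening: 0.25
gripper_force: 19.9
time_s: 21.75
position: [0.4939, -0.2319, 0.1624]
tcp_rot: [-0.001, 0.708, 0.706, -0.001]
force: [0.2, 0.4, 0.3]
opening: 0.251
gripper_force: 19.9
time_s: 22.0
position: [0.4971, -0.2273, 0.1636]
tcp_rot: [-0.0, 0.706, 0.708, 0.001]
force: [0.3, 0.7, 0.0]
opening: 0.247
gripper_force: 19.9
t 22.0 pos [ 0.4971 -0.2273  0.1636] F [0.3 0.7 0. ] open 0.247 grip 19.9
turn [ 0.    -0.001  0.004]
[ 0.496  -0.2285  0.067 ] -> [-1.3 -1.1 96.6]
[[321.25161002 193.46498603]]
[[284.61467713 255.22657523]]
```

View pics/wrist5.png

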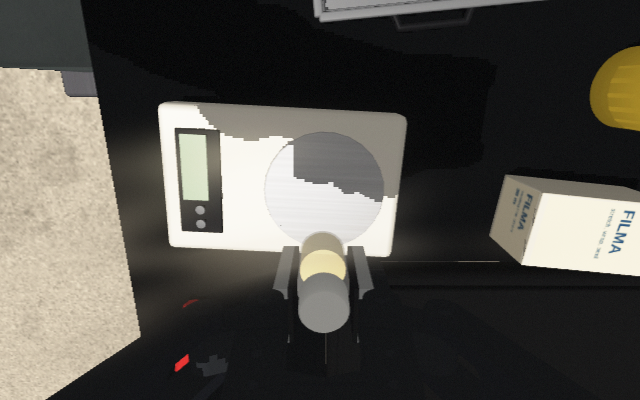

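View pics/side5c.png

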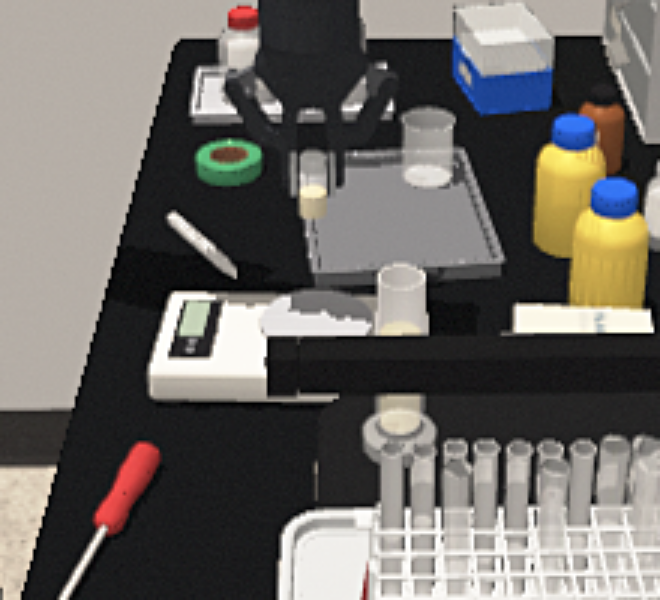

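Vial held upright; the wrist view shows the pan as a circle centred at (324,191), which corrects the target to about (0.4975,-0.2272). I'll lower onto it.

```bash
python3 -m creep '0 0 0 1 1 12 0.1; 0 0 0 2 1 35 0.1; 0 0 0 2 1 58 0.1; 0 0 0 2 1 78 0.1; 0 0 0 2 1 90 0.1; 0 0 0 2 1 94 0.1; 0 0 0 2 1 95 0.1; 0 0 0 2 1 95 0.1'; python3 -m creep '0 0 0 0 0 0.5 0.1; 0 0 0 0 0 1 0.1; 0 0 0 0 0 1 0.1'; python3 go.py .4975 -.2272 .067
```

```text
time_s: 23.1
position: [0.4978, -0.2273, 0.0692]
tcp_rot: [0.001, 0.707, 0.707, 0.0]
force: [-0.3, 0.4, -0.8]
opening: 0.247
gripper_force: 19.9
time_s: 23.48
position: [0.4974, -0.2272, 0.0678]
tcp_rot: [0.0, 0.707, 0.707, 0.0]
force: [-0.1, 0.8, -0.9]
opening: 0.25
gripper_force: 19.9
t 23.48 pos [ 0.4974 -0.2272  0.0678] F [-0.1  0.8 -0.9] open 0.25 grip 19.9
turn [0.    0.    0.001]
[ 0.4975 -0.2272  0.067 ] -> [0.  0.1 0.8]
```

```bash
python3 -m creep '0 0 0 0 0 0.5 0.1; 0 0 0 0 0 0.8 0.1; 0 0 0 0 0 0.8 0.1'; python3 -m creep '0 0 0 0 0 0.4 0.1; 0 0 0 0 0 0.5 0.1; 0 0 0 0 0 0.5 0.1'
```

```text
time_s: 23.85
position: [0.4974, -0.2272, 0.0669]
tcp_rot: [-0.0, 0.707, 0.707, -0.0]
force: [-0.1, 0.6, -0.1]
opening: 0.249
gripper_force: 19.9
time_s: 24.22
position: [0.4974, -0.2272, 0.0667]
tcp_rot: [0.0, 0.707, 0.707, -0.0]
force: [-1.4, -0.1, 5.4]
opening: 0.248
gripper_force: 20.3
```

```bash
python3 -m creep '0 0 0 0 0 -0.3 0.27; 0 0 0 0 0 -0.3 0.3; 0 0 0 0 0 -0.3 0.36; 0 0 0 0 0 -0.3 0.45; 0 0 0 0 0 -0.3 0.55; 0 0 0 0 0 -10 0.6; 0 0 0 0 0 -45 0.6; 0 0 0 0 0 -90 0.6'; python3 -m creep '0 0 0 0 0 -5 0.6; 0 0 0 0 0 -15 0.6'; python3 go.py .407 .306 .17;  python3 - <<'E'
from h import *
from workcell import arm
for n in ("wrist","scene"):
  c=arm.capture(n); np.savez(n+"6.npz",**c); cv2.imwrite(f"pics/{n}6.png",c["img"][:,:,::-1])
  print(proj(c,[[.4975,-.2272,.048],[.4975,-.2272,.099]]))
E
```

```text
time_s: 25.22
position: [0.4966, -0.2269, 0.1571]
tcp_rot: [-0.001, 0.707, 0.708, -0.0]
force: [0.5, -0.1, 0.2]
opening: 0.604
gripper_force: 0.0
time_s: 25.48
position: [0.4966, -0.2272, 0.1716]
tcp_rot: [-0.0, 0.707, 0.707, -0.0]
force: [0.5, -0.2, 0.1]
opening: 0.604
gripper_force: 0.0
t 25.48 pos [ 0.4966 -0.2272  0.1716] F [ 0.5 -0.2  0.1] open 0.604 grip 0.0
turn [-0.001 -0.     0.001]
[0.407 0.306 0.17 ] -> [533.2 -89.1   1.8]
[[324.03130696 188.85280044]
 [324.1139457  210.88385614]]
[[390.12257805 303.85464298]
 [394.09630275 293.59137503]]
```

View pics/wrist6.png

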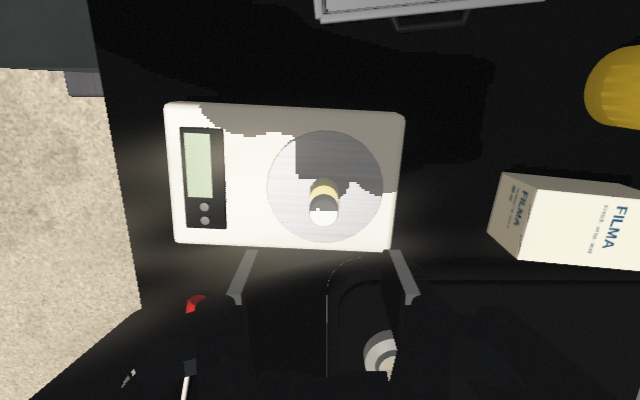

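The vial stands on the pan: its base is at about (324,189) and the pan centre at (325,187), so it's within 2 mm. Now I'll bring back the medium bottle.

```bash
python3 -m creep '0 0 0 15 -2 -5 0.85; 0 0 0 60 -10 -8 0.85; 0 0 0 115 -18 -8 0.85; 0 0 0 172 -28 -8 0.85; 0 0 0 230 -38 -8 0.85; 0 0 0 288 -48 -8 0.85; 0 0 0 345 -58 -8 0.85; 0 0 0 400 -67 -8 0.85'; python3 -m creep '0 0 0 55 -9 0 0.85; 0 0 0 95 -16 5 0.85; 0 0 0 125 -21 9 0.85; 0 0 0 133 -22 9 0.85; 0 0 0 133 -22 9 0.85; 0 0 0 133 -22 9 0.85'; python3 go.py .407 .3062 .17 .407 .3062 .0553
```

```text
time_s: 26.58
position: [0.4281, 0.1752, 0.179]
tcp_rot: [-0.0, 0.706, 0.708, -0.001]
force: [0.2, 0.3, -0.0]
opening: 0.854
gripper_force: 0.0
time_s: 27.32
position: [0.408, 0.3038, 0.1702]
tcp_rot: [0.0, 0.707, 0.707, -0.001]
force: [0.3, -0.0, 0.2]
opening: 0.85
gripper_force: 0.0
t 27.32 pos [0.408  0.3038 0.1702] F [ 0.3 -0.   0.2] open 0.85 grip 0.0
turn [-0.001  0.002 -0.001]
[0.407  0.3062 0.17  ] -> [ 2.4 -1.   0.2]
[0.407  0.3062 0.0553] -> [  2.6  -0.9 114.9]
```

```bash
python3 -m creep '0 0 0 1 0 12 0.85; 0 0 0 2.5 -1 40 0.85; 0 0 0 2.5 -1 70 0.85; 0 0 0 2.5 -1 95 0.85; 0 0 0 2.5 -1 108 0.85; 0 0 0 2.5 -1 114 0.85; 0 0 0 2.5 -1 115 0.85; 0 0 0 2.5 -1 115 0.85'; python3 go.py .407 .3062 .0553
```

```text
time_s: 28.32
position: [0.4072, 0.3085, 0.056]
tcp_rot: [0.0, 0.707, 0.707, 0.001]
force: [0.6, 0.6, -0.1]
opening: 0.849
gripper_force: 0.0
t 28.32 pos [0.4072 0.3085 0.056 ] F [ 0.6  0.6 -0.1] open 0.849 grip 0.0
turn [ 0.001 -0.001  0.001]
[0.407  0.3062 0.0553] -> [-2.3 -0.2  0.7]
```

```bash
python3 -m creep '0 0 0 -2.3 0 1 0.85; 0 0 0 -2.3 0 1 0.85; 0 0 0 -2.3 0 1 0.7; 0 0 0 -2.3 0 1 0.6; 0 0 0 -2.3 0 1 0.4; 0 0 0 -2.3 0 1 0.4; 0 0 0 -2.3 0 1 0.4; 0 0 0 -2.3 0 1 0.4' 30; python3 -m creep '0 0 0 0 0 -4 0.4; 0 0 0 0 0 -12 0.4; 0 0 0 0 0 -24 0.4; 0 0 0 0 0 -40 0.4; 0 0 0 0 0 -56 0.4; 0 0 0 0 0 -72 0.4; 0 0 0 0 0 -80 0.4; 0 0 0 0 0 -80 0.4'; python3 go.py .5466 -.0242 .1363
```

```text
time_s: 29.32
position: [0.4067, 0.3061, 0.0548]
tcp_rot: [0.0, 0.707, 0.708, 0.0]
force: [-1.0, -0.5, 5.2]
opening: 0.649
gripper_force: 31.2
time_s: 30.32
position: [0.4072, 0.3061, 0.1351]
tcp_rot: [0.0, 0.707, 0.707, 0.001]
force: [-0.4, 0.3, -1.0]
opening: 0.648
gripper_force: 32.0
t 30.32 pos [0.4072 0.3061 0.1351] F [-0.4  0.3 -1. ] open 0.648 grip 32.0
turn [ 0.001 -0.001  0.001]
[ 0.5466 -0.0242  0.1363] -> [-330.4  139.2   -1.3]
```

```bash
python3 -m creep '0 0 0 -15 2 0 0.4; 0 0 0 -50 10 0 0.4; 0 0 0 -100 28 0 0.4; 0 0 0 -155 52 0 0.4; 0 0 0 -210 80 0 0.4; 0 0 0 -262 108 0 0.4; 0 0 0 -305 129 0 0.4; 0 0 0 -330.4 139.2 0 0.4'; python3 -m creep '0 0 0 0 0 0 0.4; 0 0 0 0 0 15 0.4; 0 0 0 0 0 35 0.4; 0 0 0 0 0 55 0.4; 0 0 0 0 0 70 0.4; 0 0 0 0 0 75 0.4; 0 0 0 0 0 76 0.4; 0 0 0 0 0 76 0.4';  python3 go.py .5466 -.0242 .0563
```

```text
time_s: 31.32
position: [0.5461, -0.0291, 0.1333]
tcp_rot: [-0.0, 0.709, 0.706, -0.001]
force: [-0.6, 0.2, -1.7]
opening: 0.65
gripper_force: 32.0
time_s: 32.33
position: [0.5468, -0.0242, 0.0588]
tcp_rot: [0.0, 0.707, 0.708, 0.0]
force: [-0.7, 1.1, -1.0]
opening: 0.647
gripper_force: 32.0
t 32.33 pos [ 0.5468 -0.0242  0.0588] F [-0.7  1.1 -1. ] open 0.647 grip 32.0
turn [ 0.001 -0.     0.001]
[ 0.5466 -0.0242  0.0563] -> [-0.  -0.2  2.5]
```

```bash
python3 -m creep '0 0 0 0 0 1 0.4; 0 0 0 0 0 2.2 0.4; 0 0 0 0 0 2.2 0.4'; python3 -m creep '0 0 0 0 0 0.5 0.4; 0 0 0 0 0 0.9 0.4; 0 0 0 0 0 0.9 0.4'
```

```text
time_s: 32.7
position: [0.5464, -0.0244, 0.0563]
tcp_rot: [0.0, 0.707, 0.707, 0.0]
force: [0.1, -1.2, -0.2]
opening: 0.647
gripper_force: 32.0
time_s: 33.08
position: [0.5464, -0.0242, 0.0559]
tcp_rot: [0.0, 0.707, 0.708, -0.0]
force: [-2.2, -1.0, 4.7]
opening: 0.647
gripper_force: 32.6
```

Contact at the expected height. I'll release and go for the large bottle.

```bash
python3 -m creep '0 0 0 0 0 0 0.7; 0 0 0 0 0 0 0.78; 0 0 0 0 0 0 0.88; 0 0 0 0 0 0 0.95; 0 0 0 0 0 -6 0.95; 0 0 0 0 0 -30 0.95; 0 0 0 0 0 -75 0.95; 0 0 0 0 0 -122 0.95'; python3 -m creep '0 0 0 15 -1 0 0.95; 0 0 0 60 -6 0 0.95; 0 0 0 115 -12 0 0.95; 0 0 0 172 -18 0 0.95; 0 0 0 230 -24 0 0.95; 0 0 0 285 -29 0 0.95; 0 0 0 325 -33 0 0.95; 0 0 0 334 -34 0 0.95'; python3 -m creep '0 0 0 0 0 0 0.95; 0 0 0 0 0 0 0.95; 0 0 0 0 0 0 0.95';python3 go.py .5127 .3102 .0738
```

```text
time_s: 34.08
position: [0.5459, -0.0243, 0.1785]
tcp_rot: [-0.0, 0.707, 0.708, -0.0]
force: [1.0, -0.3, -0.5]
opening: 0.951
gripper_force: 0.0
time_s: 35.08
position: [0.5099, 0.314, 0.1769]
tcp_rot: [-0.001, 0.705, 0.71, 0.0]
force: [-0.4, -0.2, 0.2]
opening: 0.945
gripper_force: 0.0
time_s: 35.45
position: [0.5125, 0.3075, 0.1771]
tcp_rot: [0.0, 0.708, 0.706, -0.001]
force: [0.3, -0.4, -0.9]
opening: 0.95
gripper_force: 0.0
t 35.45 pos [0.5125 0.3075 0.1771] F [ 0.3 -0.4 -0.9] open 0.95 grip 0.0
turn [-0.     0.001 -0.002]
[0.5127 0.3102 0.0738] -> [  2.9   0.2 103.3]
```

```bash
python3 -m creep '0 0 0 0 0 12 0.95; 0 0 0 0.5 0 38 0.95; 0 0 0 0.5 0 65 0.95; 0 0 0 0.5 0 88 0.95; 0 0 0 0.5 0 99 0.95; 0 0 0 0.5 0 103 0.95; 0 0 0 0.5 0 103 0.95; 0 0 0 0.5 0 103 0.95'; python3 go.py .5127 .3102 .0738
```

```text
time_s: 36.45
position: [0.5125, 0.3105, 0.0751]
tcp_rot: [0.0, 0.707, 0.707, 0.001]
force: [-0.0, -0.5, 0.3]
opening: 0.952
gripper_force: 0.0
t 36.45 pos [0.5125 0.3105 0.0751] F [-0.  -0.5  0.3] open 0.952 grip 0.0
turn [ 0.001 -0.001  0.001]
[0.5127 0.3102 0.0738] -> [-0.3  0.2  1.3]
```

```bash
python3 -m creep '0 0 0 -0.3 0.2 1.5 0.85; 0 0 0 -0.3 0.2 1.5 0.75; 0 0 0 -0.3 0.2 1.5 0.6; 0 0 0 -0.3 0.2 1.5 0.5; 0 0 0 -0.3 0.2 1.5 0.4; 0 0 0 -0.3 0.2 1.5 0.4; 0 0 0 -0.3 0.2 1.5 0.4; 0 0 0 -0.3 0.2 1.5 0.4' 40; python3 -m creep '0 0 0 0 0 -4 0.4; 0 0 0 0 0 -12 0.4; 0 0 0 0 0 -24 0.4; 0 0 0 0 0 -40 0.4; 0 0 0 0 0 -56 0.4; 0 0 0 0 0 -70 0.4; 0 0 0 0 0 -78 0.4; 0 0 0 0 0 -78 0.4'; python3 go.py .5392 .061 .152
```

```text
time_s: 37.45
position: [0.5121, 0.3098, 0.0737]
tcp_rot: [0.0, 0.707, 0.707, -0.0]
force: [-1.3, -0.1, 5.4]
opening: 0.72
gripper_force: 42.3
time_s: 38.45
position: [0.5126, 0.3101, 0.1515]
tcp_rot: [0.0, 0.707, 0.707, 0.001]
force: [0.1, -0.6, -0.6]
opening: 0.72
gripper_force: 43.7
t 38.45 pos [0.5126 0.3101 0.1515] F [ 0.1 -0.6 -0.6] open 0.72 grip 43.7
turn [ 0.001 -0.001  0.001]
[0.5392 0.061  0.152 ] -> [-249.1   26.4   -0.6]
```

```bash
python3 -m creep '0 0 0 -12 1 0 0.4; 0 0 0 -42 4 0 0.4; 0 0 0 -84 8 0 0.4; 0 0 0 -128 13 0 0.4; 0 0 0 -172 18 0 0.4; 0 0 0 -212 22 0 0.4; 0 0 0 -240 25 0 0.4; 0 0 0 -249 26.4 0 0.4'; python3 -m creep '0 0 0 0 0 0 0.4; 0 0 0 0 0 0 0.4; 0 0 0 0 0 15 0.4; 0 0 0 0 0 38 0.4; 0 0 0 0 0 58 0.4; 0 0 0 0 0 70 0.4; 0 0 0 0 0 74 0.4; 0 0 0 0 0 74 0.4'; python3 go.py .5392 .061 .0747
```

```text
time_s: 39.45
position: [0.5382, 0.0574, 0.1499]
tcp_rot: [-0.0, 0.708, 0.706, -0.001]
force: [0.3, 0.2, -0.5]
opening: 0.72
gripper_force: 43.7
time_s: 40.45
position: [0.5389, 0.0613, 0.0767]
tcp_rot: [-0.0, 0.707, 0.708, 0.0]
force: [0.5, -0.6, -1.7]
opening: 0.72
gripper_force: 43.8
t 40.45 pos [0.5389 0.0613 0.0767] F [ 0.5 -0.6 -1.7] open 0.72 grip 43.8
turn [-0.    -0.     0.002]
[0.5392 0.061  0.0747] -> [-0.3  0.3  2. ]
```

```bash
python3 -m creep '0 0 0 0 0.3 1 0.4; 0 0 0 0 0.3 2 0.4; 0 0 0 0 0.3 2 0.4'; python3 -m creep '0 0 0 0 0 0.5 0.4; 0 0 0 0 0 0.8 0.4; 0 0 0 0 0 0.8 0.4'
```

```text
time_s: 40.83
position: [0.5393, 0.0608, 0.0751]
tcp_rot: [0.0, 0.707, 0.707, 0.0]
force: [0.4, -0.0, -1.3]
opening: 0.72
gripper_force: 43.8
time_s: 41.2
position: [0.5393, 0.0608, 0.0747]
tcp_rot: [0.0, 0.707, 0.707, 0.0]
force: [-1.6, -0.4, 5.4]
opening: 0.718
gripper_force: 44.4
```

Contact again at the original height. I'll release, back off and check.

```bash
python3 -m creep '0 0 0 0 0 0 0.75; 0 0 0 0 0 0 0.8; 0 0 0 0 0 0 0.88; 0 0 0 0 0 0 0.95; 0 0 0 0 0 -6 0.95; 0 0 0 0 0 -30 0.95; 0 0 0 0 0 -75 0.95; 0 0 0 0 0 -122 0.95'; python3 -m creep '0 0 0 2 2 -25 0.95; 0 0 0 2 2 -53 0.95; 0 0 0 2 2 -53 0.95; 0 0 0 2 2 -53 0.95'; python3 - <<'E'
from h import *
from workcell import arm
for n in ("wrist","side"):
    c=arm.capture(n); cv2.imwrite(f"pics/{n}9.png",c["img"][:,:,::-1])
    if n=="wrist":
        for col,P,h,z,r in (("b",[.539,.0605,.13],.02,.13,.02),("r",[.5465,-.024,.11],.017,.11,.018)):
            ce,st=blob(capmask(c,col),*proj(c,P)[0]); print(col,ce,st[4],fitcap(c,ce,z-h,z,r,P[:2]))
a=cv2.imread("pics/wrist9.png");b=cv2.resize(cv2.imread("pics/side9.png")[140:300,200:456],(400,250))
o=np.zeros((600,800,3),np.uint8);o[:350,:560]=cv2.resize(a,(560,350));o[350:,:400]=b;cv2.imwrite("pics/fin.png",o)
E
```

```text
time_s: 42.2
position: [0.5387, 0.0608, 0.1973]
tcp_rot: [-0.0, 0.707, 0.708, -0.0]
force: [1.0, -0.9, 0.1]
opening: 0.949
gripper_force: 0.0
time_s: 42.7
position: [0.5405, 0.0625, 0.2485]
tcp_rot: [-0.0, 0.707, 0.707, -0.001]
force: [0.4, 0.3, 0.4]
opening: 0.954
gripper_force: 0.0
b [321.4980139  189.13604767] 2014 [0.53937639 0.06128692]
r [329.31326435 273.85324553] 1063 [ 0.54637446 -0.02546159]
```

View pics/fin.png

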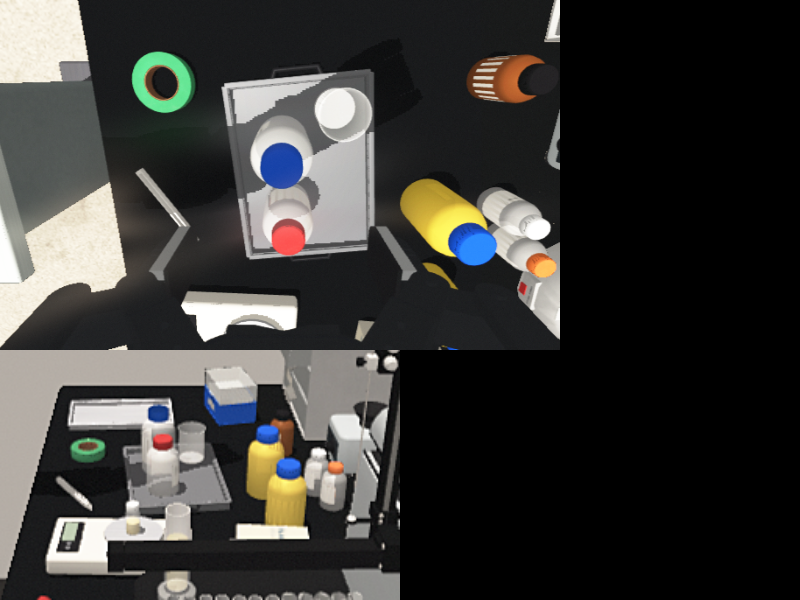

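Both bottles stand upright in the caddy, within about 1 mm of the first wrist measurement. In the composite, the blue cap is at (281,165) and the red at (288,238). The beaker hasn't moved, and the vial is upright on the pan at (132,518). The arm is clear of everything.

```bash
python3 -c "
from workcell import arm
print(arm.job_done())"
```

```text
the job is handed in; nothing more can be done
None
```

The job is done and handed in at about 43 s of the 128 s allowed: the vial stands upright within about 2 mm of the pan's centre, both bottles are back upright within about 1 mm of their original spots, and the beaker was left where it was.

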